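# Nest the two metal tumblers in the leaning cup stand

## Task

Tidy the two tapered metal tumblers away into the leaning cup stand: seat the short wide tumbler, mouth outward, in the stand's tapered holder, and nest the tall slim tumbler inside it, both pushed fully home in line with the holder and let go. Do not disturb the glue stick, mouse, eraser or tape roll.

Things in the scene. Friction and masses are not known exactly. Their poses are not given: they have to be found in the camera images.
- stand: Fixed cup stand on the table, dark steel: a flat foot plate 130 x 100 x 8 mm with a short stem that carries the leaning holder. Origin at the centre of the plate's underside, z up; the holder leans towards the stand's -x.
- holder: The stand's open tapered holder, fixed, leaning 30 degrees from vertical. Origin at the centre of its inner floor, 45 mm above the table; its z axis runs along the holder's axis out through the mouth, its y axis is level. Inside radius 27.5 mm at about the floor, growing 0.09 mm per mm to about 31.5 mm at the mouth, 45 mm above the floor; wall 3 mm.
- wide_cup: Short wide tumbler: open, tapered, bare metal, 85 mm tall, outside radius 25 mm at the foot + 0.09 per mm of height (rim 65 mm across), wall 3 mm, bottom 5 mm, 0.07-0.14 kg. Starts upright on the table. Origin: centre of its underside; z along its axis to the rim. Home: underside on the holder's floor, about 2.5 mm play all round, upper 40 mm standing out. Push it home; friction may hold it.
- tall_cup: Tall slim tumbler, same metal: 120 mm tall, outside radius 20 mm at the foot + 0.09 per mm of height (rim 61.6 mm across), wall 3 mm, 0.07-0.14 kg. Starts upright; may have swapped places with the other. Origin: centre of its underside; z to the rim. Home: underside on the wide tumbler's inner floor, about 2.5 mm play all round, upper 40 mm standing out. Push it home.
- wide_cup_in (a point): Centre of the wide tumbler's inner floor, 5 mm above its underside; z along the tumbler's axis to its mouth.
- glue_stick: Bystander: glue stick standing upright, 28 mm across, 88 mm tall. Origin at the centre of its underside.
- tape_roll: Bystander: roll of brown packing tape lying flat, 100 mm across, 48 mm tall. Origin at the centre of its underside.
- mouse: Bystander: black computer mouse, 105 x 58 x 38 mm. Origin at the centre of its underside.
- eraser: Bystander: eraser in a card sleeve, lying, 23 x 55 x 12 mm. Origin at the centre of its underside.

How it is judged:
At the end, for the whole second after the job is handed in: The wide tumbler stands within 5 mm of the holder's inner floor (7 mm with sideways offset), axis within 7 degrees of the holder's; the tall one likewise on the wide one's inner floor, axis within 10 degrees of the holder's; both released and at rest (z of wide_cup in the frame of holder between -0.003 and 0.005 m and distance between wide_cup and holder below 0.007 m and angle between the z axis of wide_cup and the z axis of holder, either way round below 0.12 rad and z of tall_cup in the frame of wide_cup_in between -0.003 and 0.005 m and distance between tall_cup and wide_cup_in below 0.007 m and angle between the z axis of tall_cup and the z axis of holder, either way round below 0.17 rad and linear speed of each of wide_cup, tall_cup below 0.02 m/s); the robot touches nothing.
It fails at once if the glue stick is shifted by more than 30 mm or tipped (distance of glue_stick from where it was at the start of the episode above 0.03 m or angle between glue_stick's own z axis and vertical above 0.5 rad).
It fails at once if the mouse is shifted by more than 30 mm (distance of mouse from where it was at the start of the episode above 0.03 m).
It fails at once if the eraser is shifted by more than 30 mm (distance of eraser from where it was at the start of the episode above 0.03 m).
It fails at once if the tape roll is shifted by more than 30 mm (distance of tape_roll from where it was at the start of the episode above 0.03 m).
It also fails if it takes over 61 s, if anything falls off the work surface, if the arm or the gripper's body presses on something with over 40 N, if the wrist force passes 120 N, or if a joint passes its speed limit or range.

## Robot

A 6-joint arm with a two-finger parallel gripper is mounted at the origin on a cart in front of the work surface, level with it; the furniture and walls round the work are solid. World frame = base frame: x ahead of the robot, y to its left, z up, the work surface at z = 0. Lengths are in m, angles in rad, forces in N, time in s.
With the tool pointing down it reaches from about 0.25 to 0.775 m from the base axis. Payload 4 kg.
Tool frame: the origin (TCP) lies midway between the tips of the shut fingers; the grasp point (between the pads) lies arm.grip_point_offset behind it (arm.grip_point_offset is the distance from the TCP to the grasp point, in m); z points along the fingers, y is the line along which they close (so a half turn about z gives the same grasp; the last joint's range is limited). The gripper opens to 94 mm and grips with 3 to 60 N. Pads are 16 mm wide; open, the fingers measure 119 mm over their backs; the gripper's body (75 mm by 177 mm) begins 78 mm behind the grasp point.
Start: joints at [-1.327, 0.087, 1.371, -0, 1.684, -0.103], TCP at [0.187, -0.517, 0.206] pointing down, gripper open.
Joint ranges: [-3.1, 3.1], [-0.76, 2.03], [0.27, 2.55], [-1.08, 4.22], [0.17, 2.65], [-2.57, 2.57]. Speed limits (rad/s): [2.79, 2.79, 3.14, 3.14, 3.14, 3.14].

## Interface

Orientations are given as a unit quaternion [w, x, y, z].
In Python, from workcell import arm, grab_frame, silhouettes gives the robot as it stands. The module is installed in compiled form; this text tells all that it offers.
- The arm moves only by the tool play_rows, never from a script. Its argument "steps" is a list of rows, each an object of numbers: "ax", "ay", "az": the turn, a rotation vector about the tool's x, y, z in rad; "tx", "ty", "tz": the shift along the tool's x, y, z in mm; "claw": the opening, from 0 (shut) to 1 (fully open). A call has 1 to 20 rows; each row shifts and turns the commanded pose from where the row before left it, along the tool's axes as they then stand; what a row does not reach is not made up. A row lasts 1/8 s, in which the tool goes at most 62.5 mm and 10.7 degrees, less where a joint would pass 70% of its speed; a pose out of reach is approached as far as the arm can. A call is refused whole if a number of a shift passes 62.5 or a number of a turn 0.188, either way. A call with a gripper value outside its range is refused whole. The fingers move at their own pace and stop on an object; "newtons" is the grip in N (left out, the last holds). Time passes only in rows, so rows that do not move let the fingers close. It gives the time, the measured TCP pose, the force, the opening and the grip force at its end, in the units of the state.
- arm.get_state(): the state, without advancing time (a new reading comes with each control period).
- grab_frame(name): name is "side" or "top" or "wrist"; returns a dict with "image" (480x640x3 uint8, blue, green, red), "z_map" (480x640 float32, m along the optical axis (not along the pixel's ray), 0 where there is no reading), "vfov" (degrees; the focal length in pixels is half the picture's height over the tangent of half this angle, whatever the lens; pixels are square), "cx", "cy" (the principal point, pixels), "world_from_camera" (4x4, takes a point from camera to world coordinates). Camera axes: x right, y down, z forward; pixel columns grow to the right and rows downward; lengths in m; the calibration is good to about 2 mm. A picture is of the moment at which its call begins.
- arm.finish_job(): hands the job in; it is judged then, once.
Trained networks look in the newest picture that a camera, given by its name, has taken for a name from the list of things; names that differ only in an ending like _2 or _b are one class to them, and where a whole thing is asked for, a point or a joint stands for the part that bears it (a point fixed in the world has none). Each returns a list of dicts, best first, with "confidence" (0 to 1); they miss things now and then, are a little off and sometimes report something else, mostly with a low value. They report only what shows in the picture. A call takes as long as a camera call.
- silhouettes(camera, name): "pixels" (480x640 bool, what is visible of it) and "rect" ([centre column, centre row, width, height] in pixels, round what is visible of it).
The state is a dict: "clock": time; "joint_pos": joint angles; "qvel": joint speeds; "tau": joint torques, N m; "tcp_pos": TCP position; "tcp_rot": TCP orientation; "wrist_force": force on the tool from outside, world axes, zero at the start; "wrist_torque": the same for the moment, N m; "opening": finger opening in m; "gripper_force": force on a finger pad.
Only numpy, scipy, OpenCV 4.12 (cv2) and the standard library are available. Lean on these libraries where they do the work, as an engineer would, in place of code of your own. Each camera call takes 0.05 s, during which the arm holds its last target. There are 200 camera calls.

## Working session

There is one attempt and no reset: what is moved stays moved. The work goes in short steps, Python scripts to look and compute and a tool call to move; the robot and the scene stay as the last step left them, time stands still between calls to the robot, and variables do not carry over. Pictures are saved under pics/ and viewed, at most 10 in all, crops included, and the job is handed in when it is done.

Besides the shell and the picture viewer there is one more tool, called after "Call:" in YAML: its name, and indented under it one key for each argument. play_rows: Moves the arm, as the interface text tells. Its arguments: {"type":"object","properties":{"steps":{"type":"array","items":{"type":"object","properties":{"ax":{"type":"number"},"ay":{"type":"number"},"az":{"type":"number"},"tx":{"type":"number"},"ty":{"type":"number"},"tz":{"type":"number"},"claw":{"type":"number"}}}},"newtons":{"type":"number"}},"required":["steps"]}

```bash
mkdir -p pics; cat > h.py <<'E'
import numpy as np, cv2
from workcell import arm, grab_frame, silhouettes
from scipy.spatial.transform import Rotation as R
def cloud(f,mask=None):
    z=f["z_map"]; fl=240/np.tan(np.radians(f["vfov"])/2)
    m=z>0
    if mask is not None: m=m&mask
    v,u=np.nonzero(m); d=z[v,u]
    P=np.c_[(u-f["cx"])/fl*d,(v-f["cy"])/fl*d,d]
    T=f["world_from_camera"]; return P@T[:3,:3].T+T[:3,3]
E
python3 - <<'E'
from h import *
print(arm.get_state(), arm.grip_point_offset)
ims=[]
for c in ["top","side"]:
    f=grab_frame(c); ims.append(f["image"]); print(c,f["world_from_camera"].round(3).tolist(),f["vfov"])
    np.savez(c+"0.npz",**f)
    for n in ["stand","holder","wide_cup","tall_cup","glue_stick","tape_roll","mouse","eraser"]:
        for s in silhouettes(c,n)[:2]:
            P=cloud(f,s["pixels"]); 
            if len(P)<5: print(n,len(P)); continue
            print(n,round(s["confidence"],2),np.round(s["rect"]),np.percentile(P,2,0).round(3),np.median(P,0).round(3),np.percentile(P,98,0).round(3))
cv2.imwrite("pics/a.png",cv2.resize(np.vstack(ims),(400*1,600)) if 0 else ims[0]); cv2.imwrite("pics/b.png",ims[1])
E
```

```text
{'clock': 0.0, 'joint_pos': array([-1.32709741e+00,  8.79254066e-02,  1.37221117e+00, -5.75723418e-06,
        1.68358590e+00, -1.03117449e-01]), 'qvel': array([ 0.00058488,  0.0004092 , -0.00092528, -0.0007171 ,  0.00064406,
        0.0003206 ]), 'tau': array([ 8.32769583e-04, -3.40177953e+01, -3.02423644e+01,  7.16791023e-02,
        3.30221909e-02, -1.72293089e-04]), 'tcp_pos': array([ 0.1868035 , -0.51673853,  0.2043422 ]), 'tcp_rot': array([-1.06208181e-03,  9.85001936e-01,  1.72540001e-01, -7.76454576e-05]), 'wrist_force': array([-0.25456927, -0.26317244,  0.1231528 ]), 'wrist_torque': array([ 0.01921305,  0.01272225, -0.00841064]), 'gripper_force': 0.0, 'opening': 0.09392971523825569} 0.0188
top [[0.025, -0.988, 0.153, 0.432], [-0.999, -0.021, 0.027, 0.154], [-0.023, -0.153, -0.988, 0.907], [0.0, 0.0, 0.0, 1.0]] 48.43691472438823
stand 0.87 [372. 247.  94.  90.] [0.497 0.045 0.003] [0.556 0.111 0.009] [0.625 0.175 0.094]
stand 0.31 [278. 346.  18.  34.] [0.368 0.254 0.002] [0.393 0.266 0.012] [0.419 0.277 0.015]
holder 0.61 [381. 248.  50.  45.] [0.518 0.066 0.032] [0.554 0.09
[... 917 characters left out ...]
2] [0.581 0.133 0.098]
wide_cup 0.93 [267. 346.  52.  80.] [ 0.433 -0.053  0.005] [ 0.46  -0.039  0.06 ] [0.489 0.007 0.086]
tall_cup 0.61 [227. 188.  35.  70.] [0.418 0.358 0.006] [0.443 0.368 0.084] [0.47  0.416 0.121]
tall_cup 0.28 [212. 318.  68.  46.] [0.349 0.057 0.004] [0.393 0.076 0.026] [0.439 0.108 0.036]
glue_stick 0.85 [208. 260.  18.  58.] [0.383 0.173 0.002] [0.397 0.177 0.052] [0.411 0.252 0.089]
tape_roll 0.79 [435. 320.  73.  70.] [ 0.652 -0.032  0.002] [0.699 0.004 0.033] [0.745 0.06  0.05 ]
mouse 0.57 [213. 314.  71.  43.] [0.349 0.058 0.006] [0.393 0.076 0.026] [0.44  0.107 0.036]
eraser 0.7 [207. 254.  35.  18.] [0.365 0.251 0.002] [0.376 0.258 0.012] [0.419 0.275 0.014]
```

View pics/a.png

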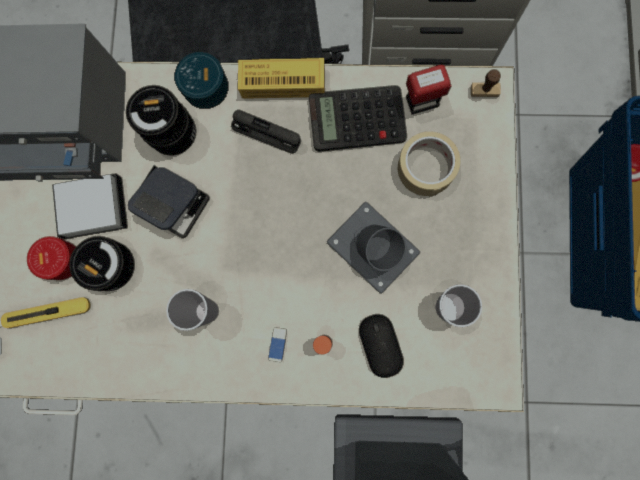

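View pics/b.png

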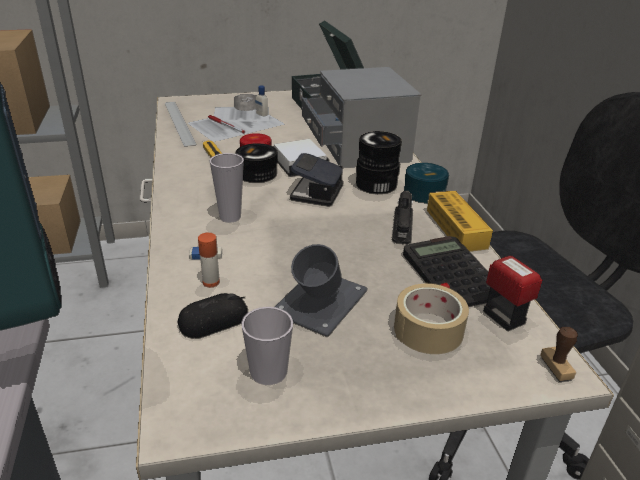

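The top view shows the wide tumbler at (460,305), the tall one at (191,307) and the stand at (374,248), with the glue stick, eraser and mouse in front of it. In the side view the tumblers are at (267,346) and (227,188), and the holder mouth at (317,262) faces left towards the camera. Next I'll fit the poses.

```bash
cat >> h.py <<'E'
from scipy.optimize import least_squares
from scipy.spatial import cKDTree
def prof(poly):
    poly=np.array(poly+[poly[0]]); out=[]
    for a,b in zip(poly[:-1],poly[1:]):
        n=max(2,int(np.linalg.norm(b-a)/.0005)); out.append(a+(b-a)*np.linspace(0,1,n)[:,None])
    return cKDTree(np.vstack(out))
def cone(r0,h,bot,w=.003,k=.09):
    return prof([[0,0],[r0,0],[r0+k*h,h],[r0+k*h-w,h],[r0+k*bot-w,bot],[0,bot]])
WIDE=cone(.025,.085,.005); TALL=cone(.020,.120,.005)
HOLD=prof([[0,0],[.0275,0],[.0315,.045],[.0345,.045],[.0305,-.003],[0,-.003]])
def res(P,o,ax,tree):
    q=P-o; z=q@ax; r=np.linalg.norm(q-np.outer(z,ax),axis=1); return tree.query(np.c_[r,z])[0]
def fit(P,fun,x0,tree):
    s=least_squares(lambda p:res(P,*fun(p),tree),x0,loss="soft_l1",f_scale=.002)
    return s.x,np.median(np.abs(s.fun))
up=lambda p:(np.array([p[0],p[1],0]),np.array([0,0,1.]))
def hold(p):
    d=np.array([np.cos(p[2]),np.sin(p[2])]);return np.array([p[0],p[1],.045]),np.r_[d*.5,np.sqrt(.75)]
def masked(c,n,f,i=0):
    s=silhouettes(c,n); return cloud(f,cv2.erode(s[i]["pixels"].astype(np.uint8),np.ones((3,3)))>0) if s else np.zeros((0,3))
E
python3 - <<'E'
from h import *
D={}
fr={c:grab_frame(c) for c in ["top","side"]}
for n in ["wide_cup","tall_cup","holder","stand"]:
    D[n]=[masked(c,n,fr[c]) for c in fr]
for sel in ([0],[1],[0,1]):
    for n,t in (("wide_cup",WIDE),("tall_cup",TALL)):
        P=np.vstack([D[n][i] for i in sel]); P=P[P[:,2]>.01]
        print(sel,n,fit(P,up,P[:,:2].mean(0),t))
    P=np.vstack([D["holder"][i] for i in sel]); P=P[P[:,2]>.045]
    for y in (-2.3,.84,-.7,2.4): print(sel,"holder",fit(P,hold,[.55,.1,y],HOLD))
    P=np.vstack([D["stand"][i] for i in sel]); P=P[(P[:,2]>.003)&(P[:,2]<.013)].astype(np.float32)
    print(cv2.minAreaRect(P[:,:2]*1000))
E
```

```text
[0] wide_cup (array([ 0.46161597, -0.01723146]), np.float64(0.0006267032886933854))
[0] tall_cup (array([0.44588286, 0.38603054]), np.float64(0.0005694401966425812))
[0] holder (array([ 0.56100879,  0.10994421, -2.32094291]), np.float64(0.0005161822949606854))
[0] holder (array([ 0.56100985,  0.10994269, -2.32108171]), np.float64(0.0005164891697755972))
[0] holder (array([ 0.56100879,  0.10994418, -2.32094084]), np.float64(0.0005161538962871039))
[0] holder (array([0.56100889, 0.10994413, 3.96223353]), np.float64(0.0005161907868042591))
((560.2857055664062, 110.64419555664062), (124.70439910888672, 95.64380645751953), 47.789466857910156)
[1] wide_cup (array([ 0.46260876, -0.02395957]), np.float64(0.0006790833374834726))
[1] tall_cup (array([0.4449406 , 0.38651391]), np.float64(0.0007984913812512439))
[1] holder (array([ 0.55873912,  0.106292  , -2.31147571]), np.float64(0.000712090510516227))
[1] holder (array([ 0.55853277,  0.10648765, -2.29123101]), np.float64(0.000717147535906495))
[1] holder (array([ 0.55872247,  0.1063068 , -2.30996794]), np.float64(0.000714431717287451))
[1] holder (array([0.55871369, 0.10630586, 3.96962335]), np.float64(0.0007124303340603047))
((559.6597290039062, 106.07777404785156), (129.26882934570312, 96.2227554321289), 47.79364776611328)
[0, 1] wide_cup (array([ 0.46148187, -0.02132037]), np.float64(0.0005932677052602407))
[0, 1] tall_cup (array([0.44502949, 0.38628276]), np.float64(0.0007057652509974012))
[0, 1] holder (array([ 0.56033538,  0.10959659, -2.30466923]), np.float64(0.0006123865190534718))
[0, 1] holder (array([ 0.56033544,  0.10959664, -2.30466809]), np.float64(0.0006123684572921541))
[0, 1] holder (array([ 0.56033377,  0.10959856, -2.3045223 ]), np.float64(0.0006123358079004539))
[0, 1] holder (array([0.56033691, 0.10959579, 3.9784628 ]), np.float64(0.0006123707582123324))
((559.3139038085938, 107.41778564453125), (130.789306640625, 98.53557586669922), 47.79365539550781)
```

Call:
play_rows:
  steps:
    - {"tx":32,"ty":-28}
    - {"tx":36,"ty":-31}
    - {"tx":36,"ty":-31}
    - {"tx":36,"ty":-31}
    - {"tx":36,"ty":-31}
    - {"tx":36,"ty":-31}
    - {"tx":36,"ty":-31}
    - {"tx":36,"ty":-31}
    - {"tx":36,"ty":-31}
    - {"tx":36,"ty":-31}
    - {"tx":36,"ty":-31}
    - {"tx":35,"ty":-35,"tz":-15}
    - {"az":-0.122}
    - {"az":-0.122}
    - {"az":-0.122}
    - {"az":-0.122}
    - {}
    - {}

```text
$.steps[0]: bad value
```

```bash
cat >> h.py <<'E'
def state():
    s=arm.get_state(); q=s["tcp_rot"]; M=R.from_quat([q[1],q[2],q[3],q[0]]).as_matrix()
    print("t",s["clock"],"tcp",s["tcp_pos"].round(4),"j",s["joint_pos"].round(2),"F",s["wrist_force"].round(1),"op",round(s["opening"],4),"gf",s["gripper_force"]); print(M.round(3).tolist())
    return s["tcp_pos"],M
E
python3 - <<'E'
from h import *
state()
f=grab_frame("wrist"); cv2.imwrite("pics/c.png",f["image"])
for n,t in (("wide_cup",WIDE),("holder",HOLD)):
    P=masked("wrist",n,f); P=P[P[:,2]>(.01 if n!="holder" else .045)]
    print(n,len(P))
    if len(P)>30: print(P.mean(0),fit(P,up if n!="holder" else hold,list(P[:,:2].mean(0))+([-2.3] if n=="holder" else []),t))
E
```

```text
t 1.4 tcp [ 0.1869 -0.5173  0.2055] j [-1.33  0.09  1.37 -0.    1.68 -0.1 ] F [-0.3 -1.1 -0.1] op 0.0939 gf 0.0
[[0.94, 0.34, 0.0], [0.34, -0.94, -0.0], [-0.0, 0.0, -1.0]]
wide_cup 0
holder 0
```

View pics/c.png

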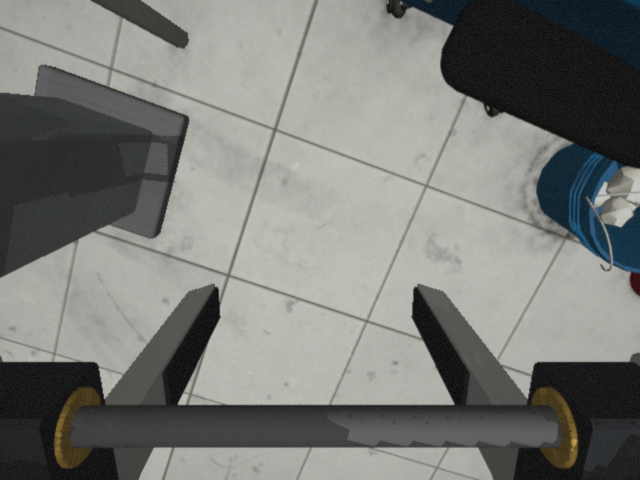

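The move was refused, so the wrist picture shows only the floor beside the cart with the fingers at about (215,290) and (415,290). The rows probably need every key, so I'll send full rows.

Call:
play_rows:
  steps:
    - {"tx":32,"ty":-28,"tz":0,"ax":0,"ay":0,"az":0,"claw":1}
    - {"tx":36,"ty":-31,"tz":0,"ax":0,"ay":0,"az":0,"claw":1}
    - {"tx":36,"ty":-31,"tz":0,"ax":0,"ay":0,"az":0,"claw":1}
    - {"tx":36,"ty":-31,"tz":0,"ax":0,"ay":0,"az":0,"claw":1}
    - {"tx":36,"ty":-31,"tz":0,"ax":0,"ay":0,"az":0,"claw":1}
    - {"tx":36,"ty":-31,"tz":0,"ax":0,"ay":0,"az":0,"claw":1}
    - {"tx":36,"ty":-31,"tz":0,"ax":0,"ay":0,"az":0,"claw":1}
    - {"tx":36,"ty":-31,"tz":0,"ax":0,"ay":0,"az":0,"claw":1}
    - {"tx":36,"ty":-31,"tz":0,"ax":0,"ay":0,"az":0,"claw":1}
    - {"tx":36,"ty":-31,"tz":0,"ax":0,"ay":0,"az":0,"claw":1}
    - {"tx":36,"ty":-31,"tz":0,"ax":0,"ay":0,"az":0,"claw":1}
    - {"tx":35,"ty":-35,"tz":-15,"ax":0,"ay":0,"az":0,"claw":1}
    - {"tx":0,"ty":0,"tz":0,"ax":0,"ay":0,"az":-0.122,"claw":1}
    - {"tx":0,"ty":0,"tz":0,"ax":0,"ay":0,"az":-0.122,"claw":1}
    - {"tx":0,"ty":0,"tz":0,"ax":0,"ay":0,"az":-0.122,"claw":1}
    - {"tx":0,"ty":0,"tz":0,"ax":0,"ay":0,"az":-0.122,"claw":1}
    - {"tx":0,"ty":0,"tz":0,"ax":0,"ay":0,"az":0,"claw":1}
    - {"tx":0,"ty":0,"tz":0,"ax":0,"ay":0,"az":0,"claw":1}
  newtons: 30

```text
clock: 3.8
tcp_pos: [0.4617, -0.0214, 0.2205]
tcp_rot: [0.0, 0.914, 0.405, 0.0]
wrist_force: [0.2, -0.9, -0.2]
opening: 0.094
gripper_force: 0.0
```

```bash
python3 - <<'E'
from h import *
state()
f=grab_frame("wrist"); cv2.imwrite("pics/d.png",f["image"])
print(f["world_from_camera"].round(3).tolist())
for n,t in (("wide_cup",WIDE),("holder",HOLD)):
    P=masked("wrist",n,f); P=P[P[:,2]>(.01 if n!="holder" else .045)]
    print(n,len(P))
    if len(P)>30: print(P.mean(0),fit(P,up if n!="holder" else hold,list(P[:,:2].mean(0))+([-2.3] if n=="holder" else []),t))
E
```

```text
t 3.8 tcp [ 0.4617 -0.0214  0.2205] j [-0.17 -0.11  1.54 -0.    1.72  0.57] F [ 0.2 -0.9 -0.2] op 0.094 gf 0.0
[[0.673, 0.74, 0.0], [0.74, -0.673, -0.0], [-0.0, 0.0, -1.0]]
[[0.74, -0.644, -0.193, 0.517], [-0.673, -0.709, -0.212, 0.041], [-0.001, 0.287, -0.958, 0.4], [0.0, 0.0, 0.0, 1.0]]
wide_cup 3184
[ 0.45274549 -0.0289137   0.05848285] (array([ 0.46021011, -0.02064271]), np.float64(0.00028226473536338933))
holder 4514
[0.54468036 0.09673641 0.06156201] (array([ 0.55869417,  0.1095063 , -2.30923855]), np.float64(0.00037300880331489353))
```

View pics/d.png

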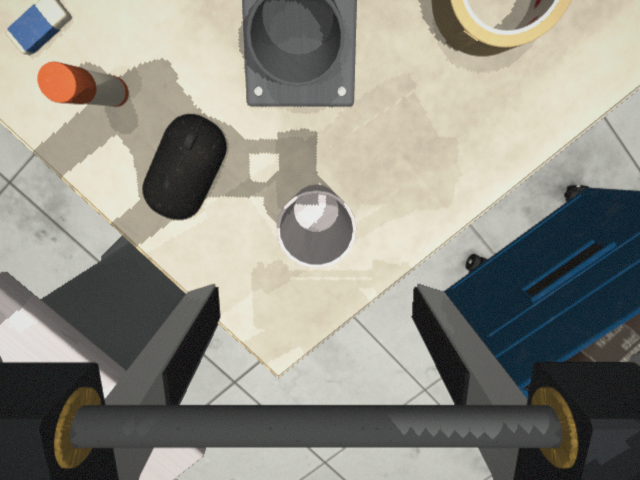

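The wide tumbler is centred between the fingers at (316,227), with the stand square ahead at (300,40). I'll descend and grip.

Call:
play_rows:
  steps:
    - {"tx":0,"ty":-1.6,"tz":35,"ax":0,"ay":0,"az":0,"claw":1}
    - {"tx":0,"ty":0,"tz":40,"ax":0,"ay":0,"az":0,"claw":1}
    - {"tx":0,"ty":0,"tz":40,"ax":0,"ay":0,"az":0,"claw":1}
    - {"tx":0,"ty":0,"tz":30,"ax":0,"ay":0,"az":0,"claw":1}
    - {"tx":0,"ty":0,"tz":20,"ax":0,"ay":0,"az":0,"claw":1}
    - {"tx":0,"ty":0,"tz":0,"ax":0,"ay":0,"az":0,"claw":1}
    - {"tx":0,"ty":0,"tz":0,"ax":0,"ay":0,"az":0,"claw":0}
    - {"tx":0,"ty":0,"tz":0,"ax":0,"ay":0,"az":0,"claw":0}
    - {"tx":0,"ty":0,"tz":0,"ax":0,"ay":0,"az":0,"claw":0}
    - {"tx":0,"ty":0,"tz":0,"ax":0,"ay":0,"az":0,"claw":0}
    - {"tx":0,"ty":0,"tz":0,"ax":0,"ay":0,"az":0,"claw":0}
    - {"tx":0,"ty":0,"tz":0,"ax":0,"ay":0,"az":0,"claw":0}
    - {"tx":0,"ty":0,"tz":0,"ax":0,"ay":0,"az":0,"claw":0}
  newtons: 30

```text
clock: 5.58
tcp_pos: [0.4613, -0.0205, 0.0563]
tcp_rot: [0.001, 0.914, 0.405, 0.001]
wrist_force: [1.1, -1.2, 4.6]
opening: 0.0625
gripper_force: 30.0
```

Call:
play_rows:
  steps:
    - {"tx":0,"ty":0,"tz":-15,"ax":0,"ay":0,"az":0,"claw":0}
    - {"tx":0,"ty":0,"tz":-30,"ax":0,"ay":0,"az":0,"claw":0}
    - {"tx":0,"ty":0,"tz":-40,"ax":0,"ay":0,"az":0,"claw":0}
    - {"tx":0,"ty":0,"tz":-30,"ax":0,"ay":0,"az":0,"claw":0}
    - {"tx":0,"ty":0,"tz":-15,"ax":0,"ay":0,"az":0,"claw":0}
    - {"tx":15,"ty":-2,"tz":0,"ax":0,"ay":0,"az":0,"claw":0}
    - {"tx":30,"ty":-4,"tz":0,"ax":0,"ay":0,"az":0,"claw":0}
    - {"tx":30,"ty":-5,"tz":0,"ax":0,"ay":0,"az":0,"claw":0}
    - {"tx":19,"ty":-4,"tz":0,"ax":0,"ay":0,"az":0,"claw":0}
    - {"tx":0,"ty":0,"tz":0,"ax":0,"ay":0.0936,"az":0,"claw":0}
    - {"tx":0,"ty":0,"tz":0,"ax":0,"ay":0.12,"az":0,"claw":0}
    - {"tx":0,"ty":0,"tz":0,"ax":0,"ay":0.12,"az":0,"claw":0}
    - {"tx":0,"ty":0,"tz":0,"ax":0,"ay":0.12,"az":0,"claw":0}
    - {"tx":0,"ty":0,"tz":0,"ax":0,"ay":0.07,"az":0,"claw":0}
    - {"tx":0,"ty":0,"tz":0,"ax":0,"ay":0,"az":0,"claw":0}
    - {"tx":0,"ty":0,"tz":0,"ax":0,"ay":0,"az":0,"claw":0}

```text
clock: 7.58
tcp_pos: [0.5126, 0.0597, 0.1852]
tcp_rot: [-0.105, 0.883, 0.392, 0.236]
wrist_force: [0.3, 0.0, -1.0]
opening: 0.0626
gripper_force: 30.0
```

```bash
python3 - <<'E'
from h import *
p,M=state()
t=np.array([.5409,.0888,.0938]); print("delta tool mm",(M.T@(t-p)*1000).round(1))
a=hold([0,0,-2.309])[1]; print("a in tool",(M.T@a).round(4))
f=grab_frame("wrist"); cv2.imwrite("pics/e.png",f["image"])
P=masked("wrist","holder",f); P=P[P[:,2]>.045]; print("hold",len(P),fit(P,hold,[.5587,.1095,-2.3],HOLD) if len(P)>50 else 0)
# cup axis: fit free pose
c0=p+M[:,2]*.0563
def free(q):
    z=-M[:,2]+M[:,0]*q[2]+M[:,1]*q[3]; z/=np.linalg.norm(z); return c0+M@np.array([q[0],q[1],q[4]]),z
for c in ("wrist","top","side"):
    g=f if c=="wrist" else grab_frame(c)
    P=masked(c,"wide_cup",g)
    print(c,len(P))
    if len(P)>100: x,e=fit(P,free,np.zeros(5),WIDE); print("cup off (x,y mm, tilts, z)",(x*1000).round(1),e)
E
```

```text
t 7.575 tcp [0.5126 0.0597 0.1852] j [-0.32 -0.23  1.8   0.48  1.37  0.37] F [ 0.3  0.  -1. ] op 0.0626 gf 29.993529729545116
[[0.582, 0.741, 0.334], [0.642, -0.671, 0.37], [0.499, -0.001, -0.867]]
delta tool mm [-10.4   1.5  99.5]
a in tool [-0.0013 -0.0017 -1.    ]
hold 1840 (array([ 0.55925056,  0.10984757, -2.31365838]), np.float64(0.00038858732289020093))
wrist 18682
cup off (x,y mm, tilts, z) [ -1.1  -0.6   7.3 -13.   -0.7] 0.0003218241970621593
top 2266
cup off (x,y mm, tilts, z) [  0.6   0.6   4.6 -14.9  -0.7] 0.0004225119317090433
side 1797
cup off (x,y mm, tilts, z) [ -0.4   0.5   8.2 -10.6  -2.3] 0.00044077283843783384
```

View pics/e.png

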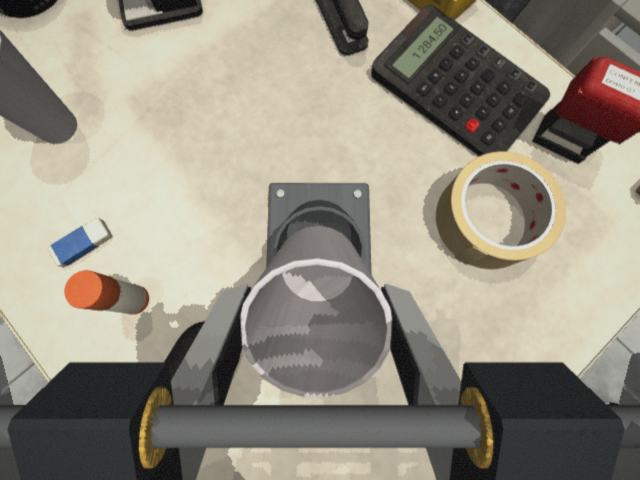

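The tumbler hangs square between the fingers (rim at (315,325)), in line with the holder behind it at (318,230). I'll correct sideways and insert it.

Call:
play_rows:
  steps:
    - {"tx":-5,"ty":0.7,"tz":0,"ax":0,"ay":0,"az":0,"claw":0}
    - {"tx":-5,"ty":0.8,"tz":10,"ax":0,"ay":0,"az":0,"claw":0}
    - {"tx":0,"ty":0,"tz":20,"ax":0,"ay":0,"az":0,"claw":0}
    - {"tx":0,"ty":0,"tz":20,"ax":0,"ay":0,"az":0,"claw":0}
    - {"tx":0,"ty":0,"tz":12,"ax":0,"ay":0,"az":0,"claw":0}
    - {"tx":0,"ty":0,"tz":10,"ax":0,"ay":0,"az":0,"claw":0}
    - {"tx":0,"ty":0,"tz":10,"ax":0,"ay":0,"az":0,"claw":0}
    - {"tx":0,"ty":0,"tz":8,"ax":0,"ay":0,"az":0,"claw":0}
    - {"tx":0,"ty":0,"tz":0,"ax":0,"ay":0,"az":0,"claw":0}
    - {"tx":0,"ty":0,"tz":0,"ax":0,"ay":0,"az":0,"claw":0}

```text
clock: 9.18
tcp_pos: [0.5383, 0.0853, 0.1029]
tcp_rot: [-0.105, 0.883, 0.392, 0.237]
wrist_force: [-0.2, -0.0, -0.9]
opening: 0.0628
gripper_force: 30.0
```

Still free of contact, with about 9–10 mm to go.

Call:
play_rows:
  steps:
    - {"tx":0,"ty":0,"tz":4,"ax":0,"ay":0,"az":0,"claw":0}
    - {"tx":0,"ty":0,"tz":3,"ax":0,"ay":0,"az":0,"claw":0}
    - {"tx":0,"ty":0,"tz":2,"ax":0,"ay":0,"az":0,"claw":0}
    - {"tx":0,"ty":0,"tz":1.5,"ax":0,"ay":0,"az":0,"claw":0}
    - {"tx":0,"ty":0,"tz":0,"ax":0,"ay":0,"az":0,"claw":0}

```text
clock: 9.8
tcp_pos: [0.5415, 0.0892, 0.0939]
tcp_rot: [-0.105, 0.883, 0.392, 0.237]
wrist_force: [-3.7, -1.9, 2.8]
opening: 0.0628
gripper_force: 30.0
```

Call:
play_rows:
  steps:
    - {"tx":0,"ty":0,"tz":1.5,"ax":0,"ay":0,"az":0,"claw":0}
    - {"tx":0,"ty":0,"tz":1.5,"ax":0,"ay":0,"az":0,"claw":0}
    - {"tx":0,"ty":0,"tz":0,"ax":0,"ay":0,"az":0,"claw":0}

```text
clock: 10.18
tcp_pos: [0.5423, 0.0894, 0.094]
tcp_rot: [-0.104, 0.883, 0.393, 0.237]
wrist_force: [-16.4, -9.4, 18.0]
opening: 0.0625
gripper_force: 30.0
```

```bash
python3 - <<'E'
from h import *
p,M=state()
f=grab_frame("wrist")
a=hold([0,0,-2.309])[1]; h=np.array([.5592,.1097,.045])
X=np.array([.673,.74,0]);X-=a*(a@X);X/=np.linalg.norm(X);Y=np.cross(-a,X)
def free(q):
    z=a+X*q[2]+Y*q[3]; z/=np.linalg.norm(z); return h+X*q[0]+Y*q[1]+a*q[4],z
P=masked("wrist","wide_cup",f); x,e=fit(P,free,np.zeros(5),WIDE); print(len(P),(x*1000).round(1),e)
P=masked("wrist","holder",f); P=P[P[:,2]>.045]; print("hold",len(P),fit(P,hold,[.5587,.1095,-2.3],HOLD) if len(P)>50 else 0)
E
```

```text
t 10.175 tcp [0.5423 0.0894 0.094 ] j [-0.23 -0.1   1.88  0.5   1.14  0.35] F [-16.4  -9.4  18. ] op 0.0625 gf 29.996620493475348
[[0.579, 0.743, 0.336], [0.644, -0.67, 0.37], [0.499, 0.002, -0.866]]
18381 [-0.3  0.2 15.2 -7.4  0.3] 0.0003221445917452929
hold 1759 (array([ 0.5594168 ,  0.11005121, -2.30816917]), np.float64(0.0002583913494054324))
```

It is seated: z offset 0.3 mm, tilt under 1°, contact force 24 N. I'll release, back out and check.

Call:
play_rows:
  steps:
    - {"tx":0,"ty":0,"tz":-1.5,"ax":0,"ay":0,"az":0,"claw":0}
    - {"tx":0,"ty":0,"tz":0,"ax":0,"ay":0,"az":0,"claw":1}
    - {"tx":0,"ty":0,"tz":0,"ax":0,"ay":0,"az":0,"claw":1}
    - {"tx":0,"ty":0,"tz":0,"ax":0,"ay":0,"az":0,"claw":1}
    - {"tx":0,"ty":0,"tz":0,"ax":0,"ay":0,"az":0,"claw":1}
    - {"tx":0,"ty":0,"tz":-15,"ax":0,"ay":0,"az":0,"claw":1}
    - {"tx":0,"ty":0,"tz":-25,"ax":0,"ay":0,"az":0,"claw":1}
    - {"tx":0,"ty":0,"tz":-30,"ax":0,"ay":0,"az":0,"claw":1}
    - {"tx":0,"ty":0,"tz":-25,"ax":0,"ay":0,"az":0,"claw":1}
    - {"tx":0,"ty":0,"tz":-15,"ax":0,"ay":0,"az":0,"claw":1}
    - {"tx":0,"ty":0,"tz":0,"ax":0,"ay":0,"az":0,"claw":1}
    - {"tx":0,"ty":0,"tz":0,"ax":0,"ay":0,"az":0,"claw":1}

```text
clock: 11.82
tcp_pos: [0.5048, 0.0493, 0.1865]
tcp_rot: [-0.105, 0.883, 0.391, 0.236]
wrist_force: [-1.0, 0.0, -0.0]
opening: 0.0942
gripper_force: 0.0
```

```bash
cat >> h.py <<'E'
A=hold([0,0,-2.309])[1]; H=np.array([.5592,.1097,.045])
X=np.array([.673,.74,0]);X-=A*(A@X);X/=np.linalg.norm(X);Y=np.cross(-A,X)
def freeh(q):
    z=A+X*q[2]+Y*q[3]; z/=np.linalg.norm(z); return H+X*q[0]+Y*q[1]+A*q[4],z
E
python3 - <<'E'
from h import *
p,M=state()
f=grab_frame("wrist"); cv2.imwrite("pics/f.png",f["image"])
P=masked("wrist","wide_cup",f); x,e=fit(P,freeh,np.zeros(5),WIDE); print(len(P),(x*1000).round(1),e)
P=masked("wrist","holder",f); P=P[P[:,2]>.045]; print("hold",len(P),fit(P,hold,[.5587,.1095,-2.3],HOLD) if len(P)>50 else 0)
E
```

```text
t 11.825 tcp [0.5048 0.0493 0.1865] j [-0.35 -0.24  1.81  0.49  1.39  0.34] F [-1.  0. -0.] op 0.0942 gf 0.0
[[0.582, 0.741, 0.334], [0.642, -0.671, 0.371], [0.499, -0.001, -0.866]]
6859 [-1.2 -0.3  0.4 -0.7 -0. ] 0.00031677496901884235
hold 655 (array([ 0.5591703 ,  0.11003905, -2.30402443]), np.float64(0.00033470375597524177))
```

View pics/f.png

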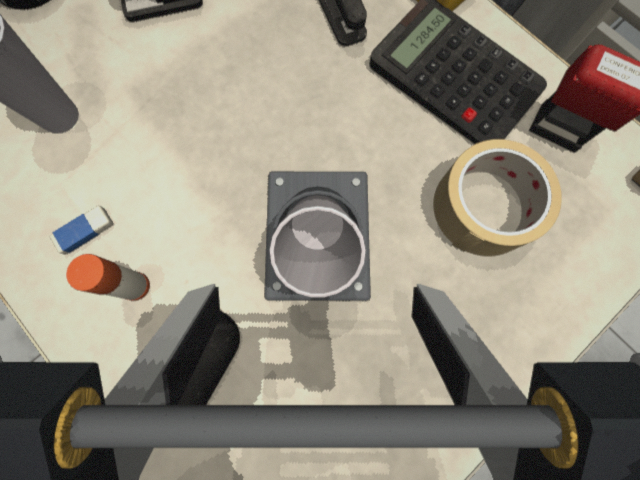

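The wide tumbler is home in the holder: rim at (318,250), no tilt, on the floor. On to the tall tumbler.

Call:
play_rows:
  steps:
    - {"tx":0,"ty":0,"tz":0,"ax":0,"ay":-0.09,"az":0,"claw":1}
    - {"tx":0,"ty":0,"tz":-10,"ax":0,"ay":-0.12,"az":0,"claw":1}
    - {"tx":0,"ty":0,"tz":-10,"ax":0,"ay":-0.12,"az":0,"claw":1}
    - {"tx":0,"ty":0,"tz":-10,"ax":0,"ay":-0.12,"az":0,"claw":1}
    - {"tx":0,"ty":0,"tz":-10,"ax":0,"ay":-0.073,"az":0,"claw":1}
    - {"tx":15,"ty":-20,"tz":-10,"ax":0,"ay":0,"az":0,"claw":1}
    - {"tx":30,"ty":-39,"tz":-10,"ax":0,"ay":0,"az":0,"claw":1}
    - {"tx":30,"ty":-39,"tz":0,"ax":0,"ay":0,"az":0,"claw":1}
    - {"tx":30,"ty":-39,"tz":0,"ax":0,"ay":0,"az":0,"claw":1}
    - {"tx":30,"ty":-39,"tz":0,"ax":0,"ay":0,"az":0,"claw":1}
    - {"tx":30,"ty":-39,"tz":0,"ax":0,"ay":0,"az":0,"claw":1}
    - {"tx":30,"ty":-39,"tz":0,"ax":0,"ay":0,"az":0,"claw":1}
    - {"tx":14,"ty":-17,"tz":0,"ax":0,"ay":0,"az":0,"claw":1}
    - {"tx":0,"ty":0,"tz":0,"ax":0,"ay":0,"az":0,"claw":1}
    - {"tx":0,"ty":0,"tz":0,"ax":0,"ay":0,"az":0,"claw":1}

```text
clock: 13.85
tcp_pos: [0.4384, 0.3773, 0.2457]
tcp_rot: [0.0, 0.914, 0.405, 0.0]
wrist_force: [-0.2, -1.2, 0.7]
opening: 0.0943
gripper_force: 0.0
```

```bash
python3 - <<'E'
from h import *
p,M=state()
f=grab_frame("wrist"); cv2.imwrite("pics/g.png",f["image"])
P=masked("wrist","tall_cup",f); P=P[P[:,2]>.01]; x,e=fit(P,up,P[:,:2].mean(0),TALL); print(len(P),x,e)
print((M.T@(np.r_[x,.09]-p)*1000).round(1))
E
```

```text
t 13.85 tcp [0.4384 0.3773 0.2457] j [ 0.61  0.15  1.23 -0.    1.77  1.35] F [-0.2 -1.2  0.7] op 0.0943 gf 0.0
[[0.672, 0.74, 0.0], [0.74, -0.672, -0.001], [-0.0, 0.001, -1.0]]
3659 [0.44349225 0.38902784] 0.0002660107524951056
[ 12.1  -4.2 155.7]
```

View pics/g.png

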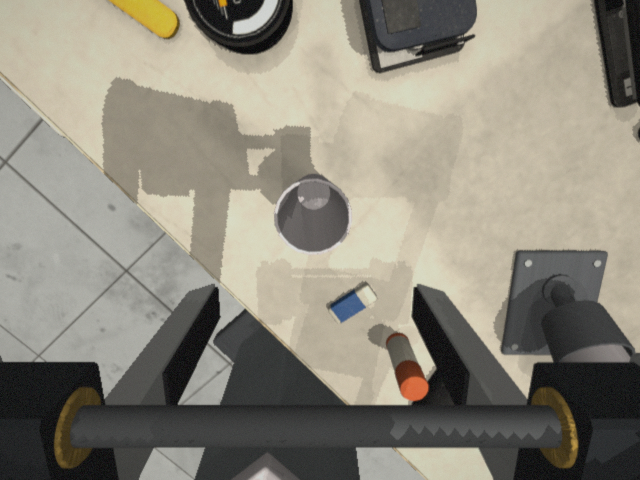

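The tall tumbler is at (312,215), slightly ahead of the fingers. The eraser and glue stick stay clear.

Call:
play_rows:
  steps:
    - {"tx":6,"ty":-2,"tz":15,"ax":0,"ay":0,"az":0,"claw":1}
    - {"tx":6.5,"ty":-2,"tz":30,"ax":0,"ay":0,"az":0,"claw":1}
    - {"tx":0,"ty":0,"tz":40,"ax":0,"ay":0,"az":0,"claw":1}
    - {"tx":0,"ty":0,"tz":40,"ax":0,"ay":0,"az":0,"claw":1}
    - {"tx":0,"ty":0,"tz":20,"ax":0,"ay":0,"az":0,"claw":1}
    - {"tx":0,"ty":0,"tz":10,"ax":0,"ay":0,"az":0,"claw":1}
    - {"tx":0,"ty":0,"tz":0,"ax":0,"ay":0,"az":0,"claw":1}
    - {"tx":0,"ty":0,"tz":0,"ax":0,"ay":0,"az":0,"claw":0}
    - {"tx":0,"ty":0,"tz":0,"ax":0,"ay":0,"az":0,"claw":0}
    - {"tx":0,"ty":0,"tz":0,"ax":0,"ay":0,"az":0,"claw":0}
    - {"tx":0,"ty":0,"tz":0,"ax":0,"ay":0,"az":0,"claw":0}
    - {"tx":0,"ty":0,"tz":0,"ax":0,"ay":0,"az":0,"claw":0}
    - {"tx":0,"ty":0,"tz":0,"ax":0,"ay":0,"az":0,"claw":0}
    - {"tx":0,"ty":0,"tz":0,"ax":0,"ay":0,"az":0,"claw":0}

```text
clock: 15.7
tcp_pos: [0.4438, 0.3907, 0.0914]
tcp_rot: [-0.0, 0.914, 0.405, 0.001]
wrist_force: [0.8, -0.2, 2.7]
opening: 0.0599
gripper_force: 30.0
```

Call:
play_rows:
  steps:
    - {"tx":0,"ty":0,"tz":-15,"ax":0,"ay":0,"az":0,"claw":0}
    - {"tx":0,"ty":0,"tz":-35,"ax":0,"ay":0,"az":0,"claw":0}
    - {"tx":0,"ty":0,"tz":-45,"ax":0,"ay":0,"az":0,"claw":0}
    - {"tx":0,"ty":0,"tz":-45,"ax":0,"ay":0,"az":0,"claw":0}
    - {"tx":0,"ty":0,"tz":-30,"ax":0,"ay":0,"az":0,"claw":0}
    - {"tx":-10,"ty":12,"tz":-13,"ax":0,"ay":0,"az":0,"claw":0}
    - {"tx":-26,"ty":30,"tz":0,"ax":0,"ay":0,"az":0,"claw":0}
    - {"tx":-30,"ty":34,"tz":0,"ax":0,"ay":0,"az":0,"claw":0}
    - {"tx":-30,"ty":34,"tz":0,"ax":0,"ay":0,"az":0,"claw":0}
    - {"tx":-30,"ty":34,"tz":0,"ax":0,"ay":0,"az":0,"claw":0}
    - {"tx":-30,"ty":34,"tz":0,"ax":0,"ay":0,"az":0,"claw":0}
    - {"tx":-30,"ty":34,"tz":0,"ax":0,"ay":0,"az":0,"claw":0}
    - {"tx":-30,"ty":34,"tz":0,"ax":0,"ay":0,"az":0,"claw":0}
    - {"tx":-26,"ty":29,"tz":0,"ax":0,"ay":0,"az":0,"claw":0}
    - {"tx":0,"ty":0,"tz":0,"ax":0,"ay":0.094,"az":0,"claw":0}
    - {"tx":0,"ty":0,"tz":0,"ax":0,"ay":0.14,"az":0,"claw":0}
    - {"tx":0,"ty":0,"tz":0,"ax":0,"ay":0.14,"az":0,"claw":0}
    - {"tx":0,"ty":0,"tz":0,"ax":0,"ay":0.15,"az":0,"claw":0}
    - {"tx":0,"ty":0,"tz":0,"ax":0,"ay":0,"az":0,"claw":0}
    - {"tx":0,"ty":0,"tz":0,"ax":0,"ay":0,"az":0,"claw":0}

```text
clock: 18.2
tcp_pos: [0.4845, 0.0262, 0.2737]
tcp_rot: [-0.105, 0.883, 0.391, 0.236]
wrist_force: [1.0, 0.4, -0.9]
opening: 0.0596
gripper_force: 30.0
```

```bash
cat > chk.py <<'E'
from h import *
p,M=state()
t=np.array([.5280,.0744,.1286]); print("delta home tool mm",(M.T@(t-p)*1000).round(1),"a in tool",(M.T@A).round(4))
c0=p+M[:,2]*.0914
def free(q):
    z=-M[:,2]+M[:,0]*q[2]+M[:,1]*q[3]; z/=np.linalg.norm(z); return c0+M@np.array([q[0],q[1],q[4]]),z
for c in ("wrist","top","side"):
    f=grab_frame(c); W=T=None
    if c=="wrist": cv2.imwrite("pics/i.png",f["image"])
    P=masked(c,"tall_cup",f)
    if len(P)>100: T,e=fit(P,free,np.zeros(5),TALL); print(c,len(P),"tall",(T*1000).round(1),e)
    P=masked(c,"wide_cup",f)
    if len(P)>100: W,e=fit(P,freeh,np.zeros(5),WIDE); print(c,len(P),"wide",(W*1000).round(1),e)
    if T is not None and W is not None:
        o,z=free(T); w,zw=freeh(W); print("  to go, tool mm",(M.T@(w+.005*zw-o)*1000).round(1))
E
python3 chk.py
```

```text
t 18.2 tcp [0.4845 0.0262 0.2737] j [-0.42 -0.3   1.68  0.5   1.58  0.36] F [ 1.   0.4 -0.9] op 0.0596 gf 29.999915152438916
[[0.582, 0.741, 0.335], [0.642, -0.672, 0.37], [0.499, -0.0, -0.866]]
delta home tool mm [-16.2  -0.2 158.1] a in tool [-8.e-04 -9.e-04 -1.e+00]
wrist 16964 tall [  0.5   1.   11.5 -22.5  -4.3] 0.0004855072781744629
wrist 1410 wide [  1.9  -0.8 -17.6   2.8   0. ] 0.0005334499958215169
  to go, tool mm [-15.7  -2.5 162. ]
top 3205 tall [ -0.6   2.1  14.6 -24.4  -0.5] 0.00040060793862663647
top 1396 wide [ 0.1  0.8 -4.2 -0.9 -0.1] 0.00043079953617963795
  to go, tool mm [-16.3  -2.1 158.3]
side 2926 tall [ -1.3   1.7  12.1 -20.   -1.7] 0.0004583459386855109
side 1796 wide [-1.   1.2  1.2 -4.6  1.9] 0.0004888936834822994
  to go, tool mm [-16.7  -1.3 157.5]
```

View pics/i.png

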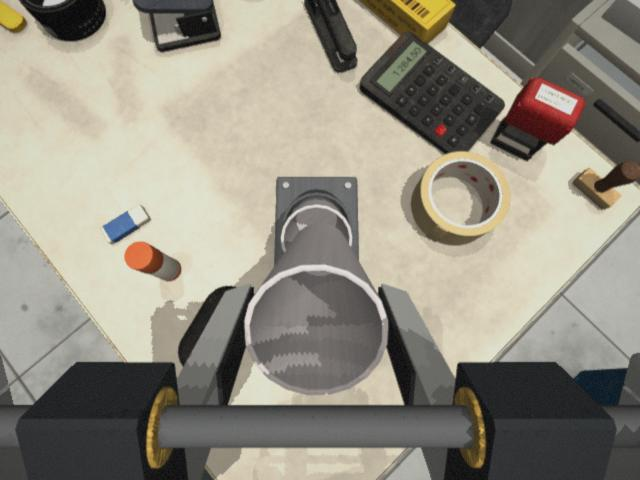

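The tall tumbler is gripped about 1.4° out of line, with the wide mouth behind it at (317,230). I'll correct the tilt and sideways offset, then insert most of the way.

Call:
play_rows:
  steps:
    - {"tx":-9,"ty":0,"tz":0,"ax":0.021,"ay":0.012,"az":0,"claw":0}
    - {"tx":-8.4,"ty":0,"tz":10,"ax":0,"ay":0,"az":0,"claw":0}
    - {"tx":0,"ty":0,"tz":25,"ax":0,"ay":0,"az":0,"claw":0}
    - {"tx":0,"ty":0,"tz":30,"ax":0,"ay":0,"az":0,"claw":0}
    - {"tx":0,"ty":0,"tz":15,"ax":0,"ay":0,"az":0,"claw":0}
    - {"tx":0,"ty":0,"tz":0,"ax":0,"ay":0,"az":0,"claw":0}
    - {"tx":0,"ty":0,"tz":0,"ax":0,"ay":0,"az":0,"claw":0}

```text
clock: 19.52
tcp_pos: [0.5012, 0.0464, 0.1971]
tcp_rot: [-0.116, 0.88, 0.393, 0.239]
wrist_force: [-0.4, -0.6, -0.9]
opening: 0.0599
gripper_force: 30.0
```

```bash
python3 chk.py
```

```text
t 19.525 tcp [0.5012 0.0464 0.1971] j [-0.38 -0.25  1.8   0.51  1.43  0.32] F [-0.4 -0.6 -0.9] op 0.0599 gf 29.999744639208075
[[0.577, 0.748, 0.329], [0.637, -0.664, 0.392], [0.512, -0.017, -0.859]]
delta home tool mm [-1.8  2.6 78.7] a in tool [ 0.0136 -0.0207 -0.9997]
wrist 2125 wide [-1.5 -0.4 -0.7 -0.5  0. ] 0.0002972590872417054
top 2473 tall [ -2.1   2.4  15.9 -24.7  -1.1] 0.00039463451553684075
top 779 wide [-0.1  0.7 -1.8 -0.3 -0.2] 0.0003839339334974683
  to go, tool mm [-2.1  2.2 79.5]
side 1942 tall [ -3.    2.   16.8 -22.4  -1.7] 0.00043715147498170836
side 942 wide [-0.9  0.9  2.2 -3.9  1.1] 0.00040074646673930633
  to go, tool mm [-1.9  2.7 78.8]
```

Call:
play_rows:
  steps:
    - {"tx":-0.9,"ty":0.8,"tz":6,"ax":0,"ay":0,"az":0,"claw":0}
    - {"tx":-0.2,"ty":0.3,"tz":14,"ax":0,"ay":0,"az":0,"claw":0}
    - {"tx":-0.2,"ty":0.3,"tz":16,"ax":0,"ay":0,"az":0,"claw":0}
    - {"tx":-0.2,"ty":0.3,"tz":14,"ax":0,"ay":0,"az":0,"claw":0}
    - {"tx":-0.2,"ty":0.3,"tz":12,"ax":0,"ay":0,"az":0,"claw":0}
    - {"tx":-0.1,"ty":0.1,"tz":6,"ax":0,"ay":0,"az":0,"claw":0}
    - {"tx":0,"ty":0,"tz":0,"ax":0,"ay":0,"az":0,"claw":0}
    - {"tx":0,"ty":0,"tz":0,"ax":0,"ay":0,"az":0,"claw":0}

```text
clock: 20.98
tcp_pos: [0.5238, 0.0709, 0.1373]
tcp_rot: [-0.116, 0.88, 0.393, 0.238]
wrist_force: [0.5, -0.6, -0.4]
opening: 0.0598
gripper_force: 30.0
```

Call:
play_rows:
  steps:
    - {"tx":0,"ty":0,"tz":4,"ax":0,"ay":0,"az":0,"claw":0}
    - {"tx":0,"ty":0.1,"tz":3,"ax":0,"ay":0,"az":0,"claw":0}
    - {"tx":0,"ty":0,"tz":2,"ax":0,"ay":0,"az":0,"claw":0}
    - {"tx":0,"ty":0,"tz":1.5,"ax":0,"ay":0,"az":0,"claw":0}
    - {"tx":0,"ty":0,"tz":1.5,"ax":0,"ay":0,"az":0,"claw":0}
    - {"tx":0,"ty":0,"tz":0,"ax":0,"ay":0,"az":0,"claw":0}

```text
clock: 21.72
tcp_pos: [0.5279, 0.0752, 0.1286]
tcp_rot: [-0.116, 0.88, 0.394, 0.239]
wrist_force: [-5.9, -4.1, 7.1]
opening: 0.0598
gripper_force: 30.0
```

Call:
play_rows:
  steps:
    - {"tx":0,"ty":0,"tz":1.5,"ax":0,"ay":0,"az":0,"claw":0}
    - {"tx":0,"ty":0,"tz":1,"ax":0,"ay":0,"az":0,"claw":0}
    - {"tx":0,"ty":0,"tz":0,"ax":0,"ay":0,"az":0,"claw":0}

```text
clock: 22.1
tcp_pos: [0.5287, 0.0757, 0.129]
tcp_rot: [-0.116, 0.88, 0.395, 0.239]
wrist_force: [-15.4, -8.8, 18.9]
opening: 0.0597
gripper_force: 30.0
```

It has bottomed with about 25 N. I'll release and back out.

Call:
play_rows:
  steps:
    - {"tx":0,"ty":0,"tz":-1.5,"ax":0,"ay":0,"az":0,"claw":0}
    - {"tx":0,"ty":0,"tz":0,"ax":0,"ay":0,"az":0,"claw":1}
    - {"tx":0,"ty":0,"tz":0,"ax":0,"ay":0,"az":0,"claw":1}
    - {"tx":0,"ty":0,"tz":0,"ax":0,"ay":0,"az":0,"claw":1}
    - {"tx":0,"ty":0,"tz":0,"ax":0,"ay":0,"az":0,"claw":1}
    - {"tx":0,"ty":0,"tz":-15,"ax":0,"ay":0,"az":0,"claw":1}
    - {"tx":0,"ty":0,"tz":-25,"ax":0,"ay":0,"az":0,"claw":1}
    - {"tx":0,"ty":0,"tz":-30,"ax":0,"ay":0,"az":0,"claw":1}
    - {"tx":0,"ty":0,"tz":-25,"ax":0,"ay":0,"az":0,"claw":1}
    - {"tx":0,"ty":0,"tz":-15,"ax":0,"ay":0,"az":0,"claw":1}
    - {"tx":0,"ty":0,"tz":0,"ax":0,"ay":0,"az":0,"claw":1}
    - {"tx":0,"ty":0,"tz":0,"ax":0,"ay":0,"az":0,"claw":1}

```text
clock: 23.6
tcp_pos: [0.4916, 0.033, 0.2193]
tcp_rot: [-0.117, 0.88, 0.393, 0.238]
wrist_force: [0.4, 0.0, 0.1]
opening: 0.0942
gripper_force: 0.0
```

```bash
python3 - <<'E'
from h import *
state()
for c in ("wrist","top","side"):
    f=grab_frame(c)
    if c=="wrist": cv2.imwrite("pics/j.png",f["image"])
    for n,t in (("tall_cup",TALL),("wide_cup",WIDE)):
        P=masked(c,n,f); P=P[P[:,2]>.02]
        if len(P)>100:
            x,e=fit(P,freeh,[0,0,0,0,.005 if t is TALL else 0],t); print(c,n,len(P),(x*1000).round(1),e)
    for n in ("glue_stick","mouse","eraser","tape_roll"):
        P=masked(c,n,f)
        if c=="top" and len(P): print(n,np.median(P,0).round(3))
E
```

```text
t 23.6 tcp [0.4916 0.033  0.2193] j [-0.42 -0.27  1.77  0.52  1.49  0.31] F [0.4 0.  0.1] op 0.0942 gf 0.0
[[0.578, 0.748, 0.326], [0.637, -0.663, 0.393], [0.511, -0.02, -0.86]]
wrist tall_cup 6301 [  2.4  -0.4 -21.3  -1.6   5.6] 0.0005255796757491018
wrist wide_cup 574 [  2.3   0.1 -23.5  -5.    0.3] 0.0006050644974928616
top tall_cup 1554 [ 1.  -3.4 -4.8 20.8  5.8] 0.0006474215661150069
top wide_cup 448 [-0.4  0.8 -2.8 -0.4 -0.2] 0.0003428495784404586
glue_stick [0.399 0.188 0.087]
mouse [0.397 0.097 0.029]
eraser [0.392 0.266 0.012]
tape_roll [0.702 0.019 0.046]
side tall_cup 1690 [-4.4  2.2 -8.4 -5.4  6.6] 0.0006539295323021061
side wide_cup 507 [ -0.2   0.8 -10.6  -3.    1.5] 0.00037620918194020174
```

View pics/j.png

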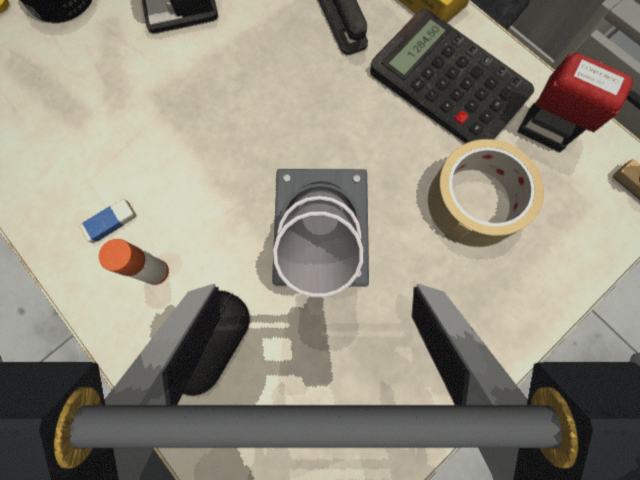

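Both are nested and in line: the tall rim is at (318,253) and the wide rim just behind it. The tall tumbler sits about 0.6 mm from the wide one's floor, the bystanders haven't moved, and the gripper is clear.

```bash
python3 -c "
from workcell import arm
print(arm.finish_job())"
```

```text
the job is handed in; nothing more can be done
None
```

The job is handed in: both tumblers measured fully home and in line with the holder, released, with the gripper clear and no bystander moved, at about 24 s of the 61 s allowed; the hand-in returned no verdict.

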